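# Shim the rocking banding wheel

## Task

The potter's banding wheel rocks because one leg of its base has lost its foot pad. Without gripping or lifting anything, push the wooden wedge along the bench, thin end first, under that bare foot until it is snug and the wheel stands level, then press down firmly on the end of that leg from above to check that it no longer dips. Do not shove the wheel along or disturb the other ware, and finish with your hand clear.

Things in the scene. Friction and masses are not known exactly. Their poses are not given: they have to be found in the camera images.
- wheel: potter's banding wheel, loose, about 4.5 kg: cast base of four legs in a plus, each 28 mm wide, top 32 mm above the bench, ending 163 mm from the centre. Three legs stand on black rubber pads 30 mm across; the one along the body's +x (roughly to the robot's left) has lost its pad and hangs free: pressed with over about 3 N it dips. Origin: under the centre, on the bench; z up
- head (a point): centre of the wheel's round head, 180 mm across, top 72 mm above the bench; it does not turn here. A clay bowl is fixed on it, 58 mm in radius, its rim 123 mm above the bench. Axes: the wheel's
- bare_foot (a point): lowest point of the foot without a pad, a steel ball end of 9 mm radius hanging 8 mm above the bench, 145 mm from the wheel's centre along the wheel's +x. Axes: the wheel's
- leg_end (a point): top of the flat round boss (36 mm across) at the end of the leg straight above bare_foot, 33 mm above the bench: the place to press. Axes: the wheel's
- wedge: dark wooden wedge lying flat, 110 mm long, 50 mm wide, about 70 g, thin end towards the bare foot: 2 mm thick there, rising evenly to 22 mm at the upright flat back. Origin: centre of its underside, 55 mm from either end; +x to the thin end, z up. It slides at about 0.5 N, and is snug with the foot 23 mm from its origin on the thin side; from there the push stiffens and it stays put
- wedge_back (a point): centre of the wedge's upright back face (50 mm wide, 22 mm high), 11 mm above the bench, 55 mm behind the wedge's origin. Axes: the wedge's
- tumbler: blue-glazed ceramic tumbler, 68 mm wide, 90 mm high; a bystander. Origin: centre of its underside
- pigment_jar: capped amber glass jar, 54 mm wide, 85 mm high; a bystander. Origin: centre of its underside
- vase: small unglazed vase, 72 mm wide, 95 mm high; a bystander. Origin: centre of its underside
- pinch_bowl: small unglazed bowl, 90 mm wide, 40 mm high; a bystander. Origin: centre of its underside
- glaze_brush: brush 170 mm long lying on the bench; a bystander
- mug: white mug, 80 mm wide, 85 mm high, with a handle; a bystander. Origin: centre of its underside
- clay_block: block of clay 90 x 55 x 45 mm; a bystander. Origin: centre of its underside
There are look-alikes about, which are no part of the job. What is meant by the wedge is not blue or pink, and is the larger of those in its own colour.

How it is judged (in metres and radians):
On the way, in this order (a step that is already met when the one before it is completed fails the run):
1. the wedge is pushed in under the bare foot until snug (less than about 1.5 mm of play left), lying flat (x of bare_foot in the frame of wedge between -0.01 and 0.029 m and y of bare_foot in the frame of wedge between -0.02 and 0.02 m and angle between wedge's own z axis and vertical below 0.05 rad and angle between wheel's own z axis and vertical below 0.015 rad), for 0.2 s.
2. the leg end above the wedge is pressed with more than 4 N and the wheel stays level (less than 0.015 rad) (contact force between the fingers and wheel above 4 N and horizontal distance between the grasp point and leg_end below 0.045 m and angle between wheel's own z axis and vertical below 0.015 rad and x of bare_foot in the frame of wedge between -0.01 and 0.029 m and y of bare_foot in the frame of wedge between -0.02 and 0.02 m), for 0.2 s.
At the end, for the whole second after the job is handed in: The bare foot stands over the wedge, at most 29 mm (snug is 23 mm) from the wedge's centre towards the thin end and within 20 mm of its centre line; the wheel is level within 0.015 rad, the wedge flat on the bench, both at rest (all of step 1 and linear speed of each of wheel, wedge below 0.01 m/s); the robot touches nothing.
It fails at once if the wedge is lifted or stood up (height (world z) of wedge above 0.012 m or angle between wedge's own z axis and vertical above 0.3 rad).
It fails at once if the wheel is lifted or tipped (height (world z) of wheel above 0.012 m or angle between wheel's own z axis and vertical above 0.1 rad).
It fails at once if the wheel is shoved more than 30 mm (distance of wheel from where it was at the start of the episode above 0.03 m).
It fails at once if other ware is moved more than 30 mm or tipped (distance of any of tumbler, pigment_jar, vase, pinch_bowl, glaze_brush, mug, clay_block from where it was at the start of the episode above 0.03 m or angle between any of tumbler, pigment_jar, vase, pinch_bowl, mug, clay_block's own z axis and vertical above 0.5 rad).
It also fails if it takes over 45 s, if anything falls off the work surface, if the arm or the gripper's body presses on something with over 40 N, if the wrist force passes 120 N, or if a joint passes its speed limit or range.

## Robot

A 6-joint arm with a two-finger parallel gripper is mounted at the origin on the work surface. World frame = base frame: x ahead of the robot, y to its left, z up, the work surface at z = 0. Lengths are in mm, angles in rad, forces in N, time in s.
With the tool pointing down it reaches from about 300 to 775 mm from the base axis. Payload 14.6 kg.
Tool frame: the origin (TCP) lies midway between the tips of the shut fingers; the grasp point (between the pads) lies 19 mm behind it (manip.tcp_to_grasp is the distance from the TCP to the grasp point, in mm); y points along the fingers, z is the direction in which the jaws open and shut, and the axes are right-handed (so a half turn about y gives the same grasp; the last joint's range is limited). The gripper opens to 85 mm and grips with 20 to 120 N. Pads are 22 mm wide; open, the fingers measure 114 mm over their backs; the gripper's body (76 mm by 85 mm) begins 54 mm behind the grasp point. The pads swing forward as they close: fully open they stand 13 mm farther back than shut.
Start: joints at [-1.259, 0.3, 1.521, -0, 1.321, -0.067], TCP at [203.386, -511.003, 231.281] pointing down, gripper open.
Joint ranges: [-3.03, 3.03], [-0.79, 2.21], [0.23, 2.52], [-1.04, 4.18], [0, 3.07], [-2.55, 2.55]. Speed limits (rad/s): [2.22, 2.22, 2.57, 3.14, 3.14, 3.14].

## Interface

Orientations are given as a 3x3 rotation matrix whose columns are the frame's x, y, z axes.
In Python, from workcell import manip, snapshot, calibration gives the robot as it stands. The module is installed in compiled form; this text tells all that it offers.
- The arm moves only by the tool play_rows, never from a script. Its argument "rows" is a list that holds one entry, the list of rows, each a list of 7 numbers: the shift along the world's x, y, z in mm, then the turn, a rotation vector about the world's x, y, z in rad, then the finger opening in mm, from 0 to 85.4. A call has 1 to 20 rows; each row is the pose to reach, as a shift and turn from the pose commanded when the call began; what a row does not reach only later rows make up. A row lasts 1/8 s, in which the tool goes at most 62.5 mm and 10.7 degrees, less where a joint would pass 70% of its speed; a pose out of reach is approached as far as the arm can. A call with a gripper value outside its range is refused whole. The fingers move at their own pace and stop on an object; "newtons" is the grip in N (left out, the last holds). Time passes only in rows, so rows that repeat a pose let the fingers close. It gives the time, the measured TCP pose, the force and the opening at its end, in the units of the state.
- manip.read_state(): the state, without advancing time (a new reading comes with each control period).
- snapshot(name): name is "side" or "top" or "wrist"; returns the picture (384x512x3 uint8, red, green, blue); there is no depth.
- calibration(name): a dict with "fx", "fy", "cx", "cy" (pixels), "R" (3x3) and "t" (3): a world point X has camera coordinates R X + t. Camera axes: x right, y down, z forward; pixel columns grow to the right and rows downward; lengths in mm; the calibration is good to about 2 mm. A picture is of the moment at which its call begins: read the wrist's pose just before it. calibration takes no time and is no camera call; for the wrist camera it gives the pose at the moment of the call.
- manip.finish_job(): hands the job in, once; it reports no verdict.
The state is a dict: "t": time; "joints": joint angles; "qvel": joint speeds; "tau": joint torques, N m; "ee_pos": TCP position; "orientation": TCP orientation; "contact_force": force on the tool from outside, world axes, zero at the start; "torque": the same for the moment, N m; "finger_gap": finger opening in mm.
Only numpy, scipy, OpenCV 4.12 (cv2) and the standard library are available. Lean on these libraries where they do the work, as an engineer would, in place of code of your own. Each camera call takes 0.05 s, during which the arm holds its last target.

## Working session

There is one attempt and no reset: what is moved stays moved. The work goes in short steps, Python scripts to look and compute and a tool call to move; the robot and the scene stay as the last step left them, time stands still between calls to the robot, and variables do not carry over. Pictures are saved under pics/ and viewed, and the job is handed in when it is done.

Besides the shell and the picture viewer there is one more tool, called as a command line: name --argument value ..., lists and objects as JSON in quotes. play_rows: Moves the arm, as the interface text tells. Its arguments: {"type":"object","properties":{"rows":{"type":"array","items":{"type":"array","items":{"type":"array","items":{"type":"number"}}}},"newtons":{"type":"number"}},"required":["rows"]}

```bash
mkdir -p pics; python3 - <<'E'
from workcell import manip, snapshot, calibration
import cv2,numpy as np
for n in ["side","top","wrist"]:
    c=calibration(n); print(n,{k:np.round(v,3).tolist() for k,v in c.items()})
    im=snapshot(n); cv2.imwrite(f"pics/{n}0.png",im[:,:,::-1])
s=manip.read_state(); print(s)
E
```

```text
side {'fx': 352.79, 'fy': 352.79, 'cx': 250.691, 'cy': 193.462, 'R': [[-0.859, -0.512, 0.01], [-0.259, 0.417, -0.871], [0.442, -0.751, -0.49]], 't': [457.262, 190.914, 658.483]}
top {'fx': 438.218, 'fy': 438.218, 'cx': 253.744, 'cy': 194.932, 'R': [[0.013, -1.0, 0.003], [-0.996, -0.013, -0.09], [0.09, -0.002, -0.996]], 't': [9.224, 505.137, 1429.785]}
wrist {'fx': 343.167, 'fy': 343.167, 'cx': 257.969, 'cy': 192.864, 'R': [[0.371, -0.929, -0.001], [-0.894, -0.357, 0.271], [-0.252, -0.1, -0.963]], 't': [-550.134, -35.822, 378.11]}
{'t': 0.15, 'joints': array([-1.25859063e+00,  3.00383075e-01,  1.52146249e+00, -2.04859993e-05,
        1.32069212e+00, -6.66011251e-02]), 'qvel': array([-0.00032686, -0.00137651, -0.00346071,  0.00017328, -0.00134535,
       -0.00122746]), 'tau': array([ 8.58723865e-05, -5.43670642e+01, -3.61893082e+01, -7.38750032e-05,
        3.15973804e-03,  5.63553249e-05]), 'ee_pos': array([ 203.3316874 , -510.83459162,  230.81976729]), 'orientation': array([[-9.29104675e-01, -3.09163574e-04,  3.69816721e-01],
       [-3.69816848e-01,  8.93250671e-04, -9.29104247e-01],
       [-4.30938447e-05, -9.99999553e-01, -9.44257273e-04]]), 'contact_force': array([0.17432794, 0.56356656, 0.5040462 ]), 'torque': array([ 0.02816034, -0.00098835,  0.01832251]), 'finger_gap': 85.6035173957847}
```

View pics/side0.png

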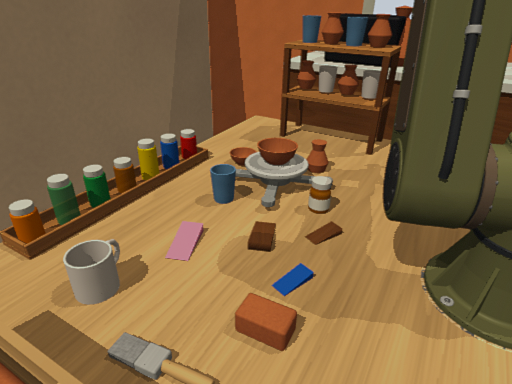

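View pics/top0.png

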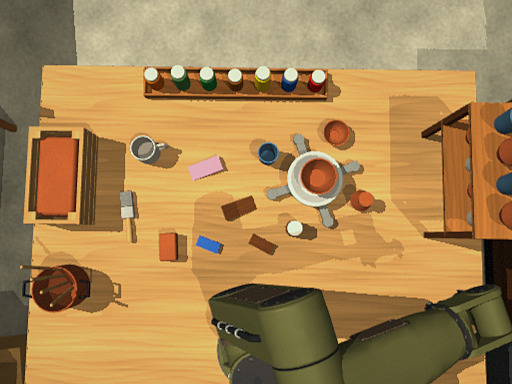

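View pics/wrist0.png

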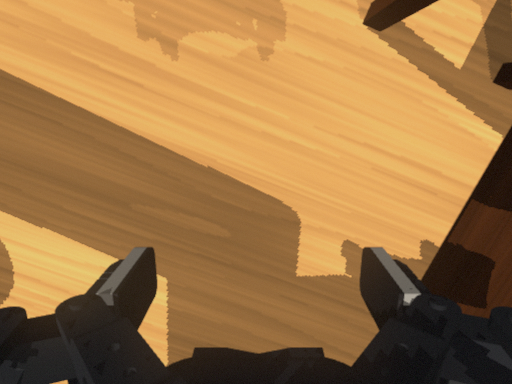

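The top view shows the wheel head at about (318,178), with its bare leg ending near (274,193). The larger brown wedge is at about (239,207) and the smaller look-alike at (263,243). I'll measure these next.

```bash
cat > h.py <<'E'
import numpy as np,cv2
from workcell import manip, snapshot, calibration
def ray(n,uv,z,c=None):
    c=c or calibration(n); R=np.array(c["R"]);t=np.array(c["t"])
    d=R.T@np.array([(uv[0]-c["cx"])/c["fx"],(uv[1]-c["cy"])/c["fy"],1]); o=-R.T@t
    return o+d*(z-o[2])/d[2]
def proj(n,X,c=None):
    c=c or calibration(n); p=np.array(c["R"])@X+np.array(c["t"])
    return [c["fx"]*p[0]/p[2]+c["cx"],c["fy"]*p[1]/p[2]+c["cy"]]
E
python3 - <<'E'
import cv2
a=cv2.imread('pics/top0.png')[125:260,180:370]; cv2.imwrite('pics/top0c.png',cv2.resize(a,None,fx=4,fy=4,interpolation=cv2.INTER_CUBIC))
a=cv2.imread('pics/side0.png')[130:280,200:360]; cv2.imwrite('pics/side0c.png',cv2.resize(a,None,fx=4,fy=4,interpolation=cv2.INTER_CUBIC))
from h import *
for p in [(318,178),(274,193),(239,207)]: print(p,ray('top',p,20).round())
E
```

```text
(318, 178) [ 565. -198.   20.]
(274, 193) [513. -52.  20.]
(239, 207) [464.  64.  20.]
```

View pics/top0c.png

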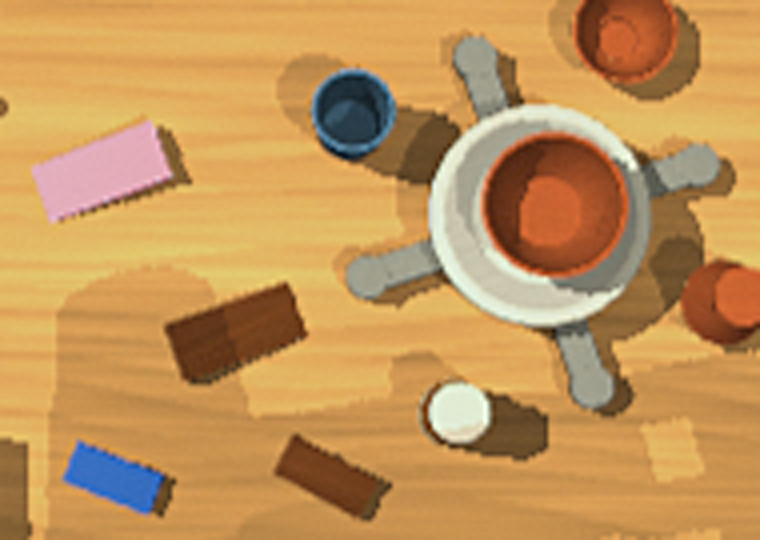

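View pics/side0c.png

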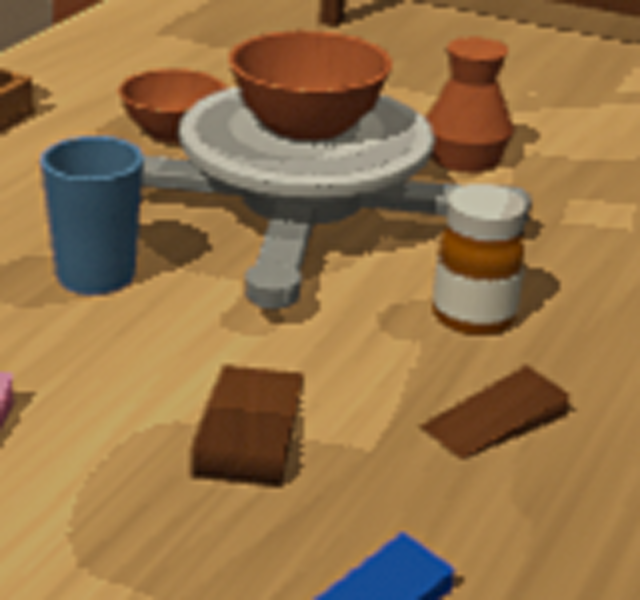

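```bash
python3 - <<'E'
from h import *
c=calibration('wrist');R=np.array(c['R']);o=-R.T@np.array(c['t']);s=manip.read_state()
print(o, s['orientation'].T@(o-s['ee_pos']), R[2], s['orientation'].T@R[2])
# wedge mask in top, both shades
a=cv2.imread('pics/top0.png'); hsv=cv2.cvtColor(a,cv2.COLOR_BGR2HSV)
for p in [(232,209),(250,203),(225,215)]: print(hsv[p[1],p[0]])
for uv,z in [((180+167/4,125+326/4),22),((180+287/4,125+284/4),2),((180+306/4,125+330/4),2),((180+197/4,125+383/4),0),((180+184/4,125+371/4),22)]: print(ray('top',uv,z).round())
E
```

```text
[ 266.95812213 -486.11067698  373.36328191] [ -68.2650809  -142.54103727    0.42442762] [-0.25154648 -0.09974837 -0.96269135] [2.70643126e-01 9.62679586e-01 5.59565883e-04]
[ 12 181  93]
[ 12 192 117]
[ 13 200  92]
[465. 121.  22.]
[503.  22.   2.]
[465.   6.   2.]
[419.  96.   0.]
[428. 106.  22.]
```

play_rows --rows '[[[14,42,69,0,0,0.1,60],[28,84,69,0,0,0.22,40],[42,126,69,0,0,0.34,15],[57,168,69,0,0,0.46,15],[71,210,69,0,0,0.58,15],[88,260,69,0,0,0.7,15],[105,310,69,0,0,0.82,15],[122,360,69,0,0,0.94,15],[139,410,69,0,0,1.06,15],[156,460,69,0,0,1.18,15],[173,510,69,0,0,1.3,15],[190,560,69,0,0,1.4,15],[205,605,69,0,0,1.48,15],[218,645,69,0,0,1.54,15],[225,665,69,0,0,1.571,15],[227,671,69,0,0,1.571,15],[227,671,69,0,0,1.571,15],[227,671,69,0,0,1.571,15]]]'

```text
t: 2.4
ee_pos: [430.3, 159.3, 300.4]
orientation: [[0.369, 0.0, 0.93], [-0.93, -0.0, 0.369], [0.0, -1.0, 0.0]]
contact_force: [-0.1, 0.3, -0.1]
finger_gap: 14.8
```

```bash
python3 - <<'E'
from h import *
import json
c=calibration('wrist');im=snapshot('wrist');cv2.imwrite('pics/w1.png',im[:,:,::-1])
cv2.imwrite('pics/w1b.png',cv2.resize(im[:,:,::-1],None,fx=1.5,fy=1.5))
json.dump({k:np.array(v).tolist() for k,v in c.items()},open('w1.json','w'))
s=manip.read_state();print(s['t'],s['ee_pos'],s['orientation'].round(3),s['contact_force'],s['finger_gap'])
E
```

```text
2.45 [430.31009944 159.27405501 300.45844742] [[ 0.369  0.     0.93 ]
 [-0.93   0.     0.369]
 [ 0.    -1.     0.   ]] [-0.32089107 -0.0183479  -1.16790144] 15.033332287781283
```

View pics/w1b.png

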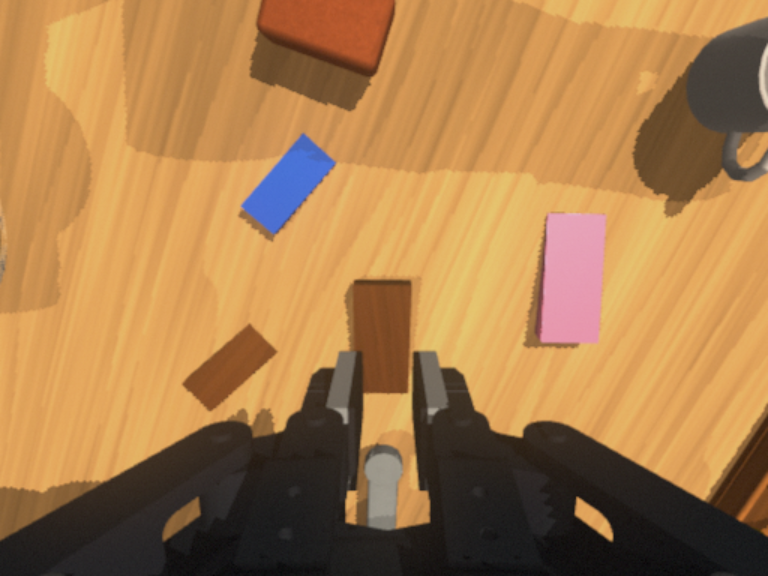

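The wrist view is aligned with the job. The wedge spans (353–412, 280–392) and the leg boss is at about (384,467), both in the enlarged image. I'll turn these into positions.

```bash
python3 - <<'E'
from h import *
import json
c=json.load(open('w1.json')); a=cv2.imread('pics/w1.png')
print('cam',-np.array(c['R']).T@np.array(c['t']))
b=cv2.resize(a[175:350,210:300],None,fx=5,fy=5,interpolation=cv2.INTER_CUBIC)[:, :]
cv2.imwrite('pics/w1c.png',cv2.resize(a[180:330,215:295],None,fx=4,fy=4,interpolation=cv2.INTER_CUBIC))
hsv=cv2.cvtColor(a,cv2.COLOR_BGR2HSV)
m=((hsv[:,:,0]<20)&(hsv[:,:,1]>140)&(hsv[:,:,2]<150)&(hsv[:,:,2]>30)).astype(np.uint8)
n,l,st,ce=cv2.connectedComponentsWithStats(m)
for i in range(1,n):
    if st[i,4]>300: print(st[i],ce[i])
g=cv2.cvtColor(a,cv2.COLOR_BGR2GRAY)
print(hsv[180:270:6,255])
E
```

```text
cam [405.06651321 222.39274489 442.89810552]
[ 167    0   96   74 2851] [207.50263066  44.17116801]
[ 422   41   62  103 3105] [450.72689211  99.0705314 ]
[ 230  186   44   76 2727] [254.06930693 221.6813348 ]
[ 122  217   62   57 1552] [152.36920103 244.94265464]
[ 471  270   41   88 1697] [497.13258692 319.16087213]
[   0  321   68   39 1119] [ 22.78552279 335.9383378 ]
[[ 18 146 229]
 [ 16 155 146]
 [ 12 177 125]
 [ 13 175 125]
 [ 12 177 125]
 [ 13 180 125]
 [ 13 178 126]
 [ 12 176 126]
 [ 12 173 128]
 [ 13 179 128]
 [ 12 182 129]
 [ 12 181 128]
 [ 13 182 125]
 [ 12 188 122]
 [ 17 147 226]]
```

View pics/w1c.png

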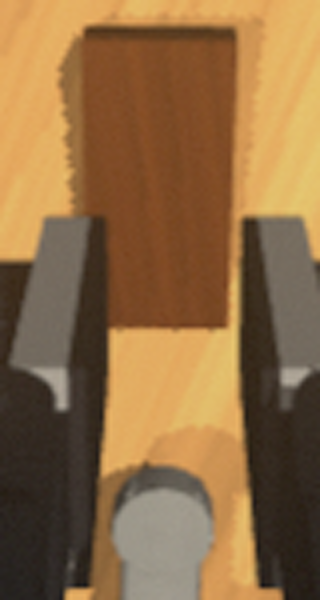

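```bash
python3 - <<'E'
from h import *
import json
c=json.load(open('w1.json'))
f=lambda u,v:(215+u/4-.4,180+v/4-.4)
P=lambda u,v,z:ray('wrist',f(u,v),z,c)
bl,br=P(84,39,22),P(236,39,22); tr=P(227,326,2)
boss=P(162,533,33)
print(bl,br,np.linalg.norm(bl-br),tr,boss)
h=(tr-br)[:2];print('len',np.linalg.norm(h)); h/=np.linalg.norm(h)
w=(br-bl)[:2];w/=np.linalg.norm(w)
print('axis from side',h,'from back perp',[ -w[1],w[0]])
back=((bl+br)/2)[:2]; d=boss[:2]-back
print('back',back,'foot along',d@h,'lat',h[0]*d[1]-h[1]*d[0])
# check with two views: boss in top/side
for z in (33,):print('boss top view', ray('top',(180+369/4-.4,125+275/4-.4),33), 'side',ray('side',(200+275/4-.4,130+278/4-.4),33))
E
```

```text
[420.42548168 106.27361619  22.        ] [465.27806084 124.1191183   22.        ] 48.272308862542516 [505.20119298  21.15449002   2.        ] [507.10175423 -45.43800154  33.        ]
len 110.43355991420881
axis from side [ 0.36151268 -0.93236719] from back perp [np.float64(-0.3696840388529311), np.float64(0.9291575277730814)]
back [442.85177126 115.19636725] foot along 172.9973990209045 lat 1.8332152223422824
boss top view [510.04977327 -43.90455969  33.        ] side [505.05682327 -41.35729869  33.        ]
```

play_rows --rows '[[[1,-5,-45,0,0,0,15],[1,-7,-95,0,0,0,15],[1,-7,-145,0,0,0,15],[1,-7,-190,0,0,0,15],[1,-7,-230,0,0,0,15],[1,-7,-260,0,0,0,15],[1,-7,-280,0,0,0,15],[1,-7,-290,0,0,0,15],[1,-7,-290,0,0,0,15],[1,-7,-290,0,0,0,15]]]'

```text
t: 3.7
ee_pos: [431.9, 153.0, 11.1]
orientation: [[0.37, 0.001, 0.929], [-0.929, 0.0, 0.37], [0.0, -1.0, 0.001]]
contact_force: [0.5, -0.6, 0.1]
finger_gap: 14.8
```

```bash
python3 - <<'E'
from h import *
im=snapshot('side');cv2.imwrite('pics/s2.png',cv2.resize(im[130:310,180:360,::-1],None,fx=3,fy=3))
E
```

```text
(no output)
```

View pics/s2.png

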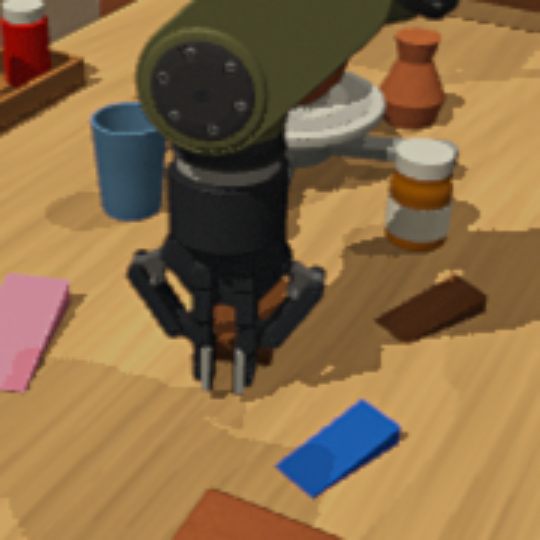

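play_rows --rows '[[[2,-10,0,0,0,0,15],[5,-20,0,0,0,0,15],[7,-25,0,0,0,0,15],[9,-30,0,0,0,0,15],[11,-35,0,0,0,0,15],[14,-42,0,0,0,0,15],[17,-49,0,0,0,0,15],[20,-57,0,0,0,0,15],[23,-64,0,0,0,0,15],[26,-72,0,0,0,0,15],[29,-79,0,0,0,0,15],[32,-87,0,0,0,0,15],[34.5,-94,0,0,0,0,15],[34.5,-94,0,0,0,0,15],[34.5,-94,0,0,0,0,15]]]'

```text
t: 5.62
ee_pos: [465.8, 59.0, 10.2]
orientation: [[0.37, -0.0, 0.929], [-0.929, -0.0, 0.37], [-0.0, -1.0, -0.0]]
contact_force: [-0.5, -0.1, -0.6]
finger_gap: 14.9
```

```bash
python3 - <<'E'
from h import *
import json
c=calibration('wrist');im=snapshot('wrist');cv2.imwrite('pics/w3.png',im[:,:,::-1])
json.dump({k:np.array(v).tolist() for k,v in c.items()},open('w3.json','w'))
t=snapshot('top');cv2.imwrite('pics/t3.png',cv2.resize(t[125:260,180:370,::-1],None,fx=4,fy=4,interpolation=cv2.INTER_CUBIC))
s=snapshot('side');cv2.imwrite('pics/s3.png',cv2.resize(s[130:280,180:340,::-1],None,fx=4,fy=4,interpolation=cv2.INTER_CUBIC))
E
```

```text
(no output)
```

View pics/w3.png

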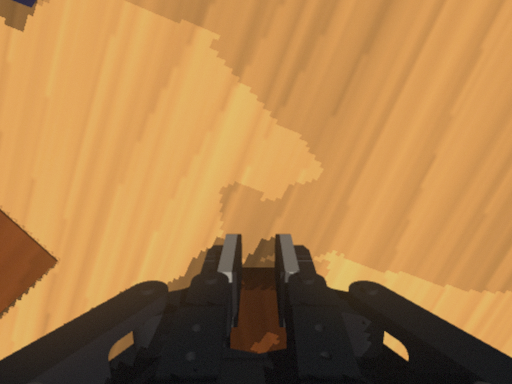

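View pics/t3.png

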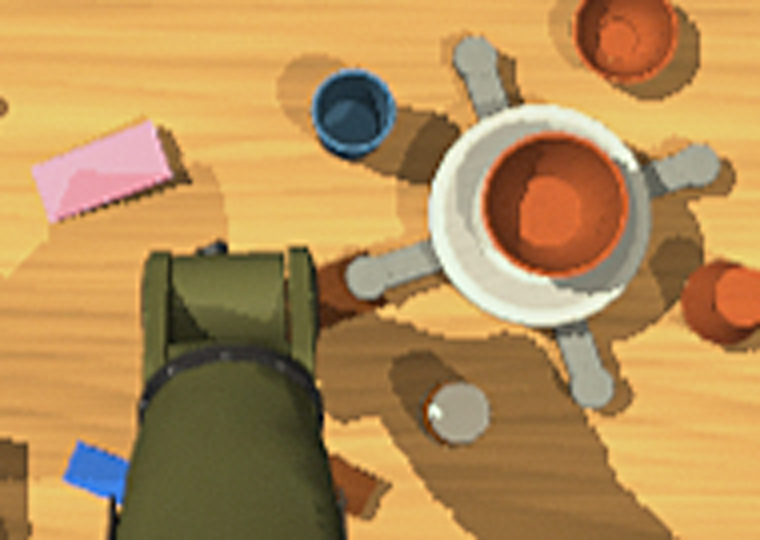

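View pics/s3.png

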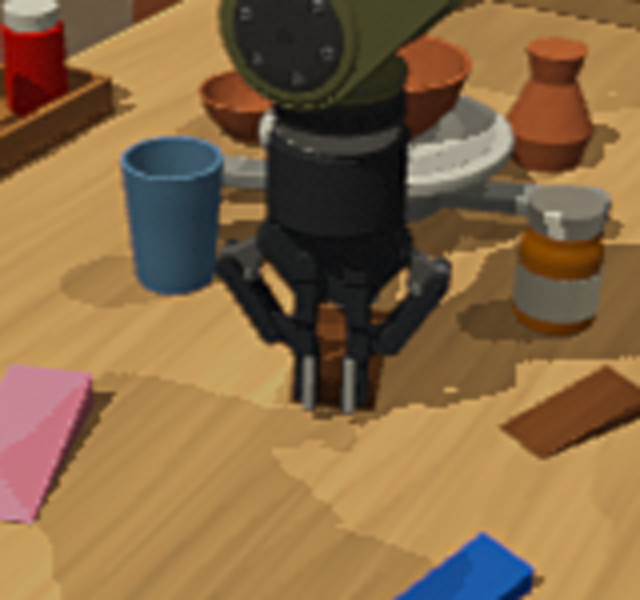

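The thin end is under the foot and the wheel hasn't moved. About 23 mm remains, so I'll go on gently.

play_rows --rows '[[[2,-5,0,0,0,0,15],[3.7,-9.3,0,0,0,0,15],[5.1,-13,0,0,0,0,15],[6.2,-15.8,0,0,0,0,15],[6.9,-17.7,0,0,0,0,15],[6.9,-17.7,0,0,0,0,15]]]'

```text
t: 6.52
ee_pos: [472.8, 41.2, 10.3]
orientation: [[0.37, 0.0, 0.929], [-0.929, -0.0, 0.37], [0.0, -1.0, 0.0]]
contact_force: [-0.1, 0.3, -0.1]
finger_gap: 14.8
```

play_rows --rows '[[[0.4,-0.9,0,0,0,0,15],[0.7,-1.9,0,0,0,0,15],[0.7,-1.9,0,0,0,0,15]]]'

```text
t: 6.9
ee_pos: [473.5, 39.4, 10.3]
orientation: [[0.37, 0.0, 0.929], [-0.929, -0.0, 0.37], [0.0, -1.0, -0.0]]
contact_force: [0.7, 0.6, 0.6]
finger_gap: 15.1
```

play_rows --rows '[[[0.4,-0.9,0,0,0,0,15],[0.4,-0.9,0,0,0,0,15]]]'

```text
t: 7.15
ee_pos: [473.9, 38.4, 10.3]
orientation: [[0.37, 0.0, 0.929], [-0.929, -0.0, 0.37], [0.0, -1.0, 0.0]]
contact_force: [-0.1, -0.2, -0.5]
finger_gap: 15.3
```

play_rows --rows '[[[0.4,-0.9,0,0,0,0,15],[0.4,-0.9,0,0,0,0,15]]]'

```text
t: 7.4
ee_pos: [474.3, 37.5, 10.3]
orientation: [[0.37, 0.0, 0.929], [-0.929, -0.0, 0.37], [0.0, -1.0, 0.0]]
contact_force: [-0.3, -0.8, 0.2]
finger_gap: 15.0
```

play_rows --rows '[[[0.4,-0.9,0,0,0,0,15],[0.4,-0.9,0,0,0,0,15]]]'

```text
t: 7.65
ee_pos: [474.7, 36.6, 10.3]
orientation: [[0.37, 0.0, 0.929], [-0.929, -0.0, 0.37], [0.0, -1.0, 0.0]]
contact_force: [0.2, 0.6, -0.4]
finger_gap: 15.0
```

```bash
python3 - <<'E'
from h import *
t=snapshot('top');cv2.imwrite('pics/t4.png',cv2.resize(t[125:260,180:370,::-1],None,fx=4,fy=4,interpolation=cv2.INTER_CUBIC))
a=cv2.imread('pics/top0.png')[:,:,::-1]; d=np.abs(t.astype(int)-a).sum(2); 
for n,(u,v) in dict(vase=(362,200),leg=(330,220),leg3=(357,166)).items(): print(n,d[v-8:v+8,u-8:u+8].max())
s=manip.read_state();print(s['contact_force'],s['ee_pos'])
E
```

```text
vase 36
leg 224
leg3 38
[-0.39450998  0.00970171 -0.45239142] [474.75433405  36.63835327  10.30729476]
```

View pics/t4.png

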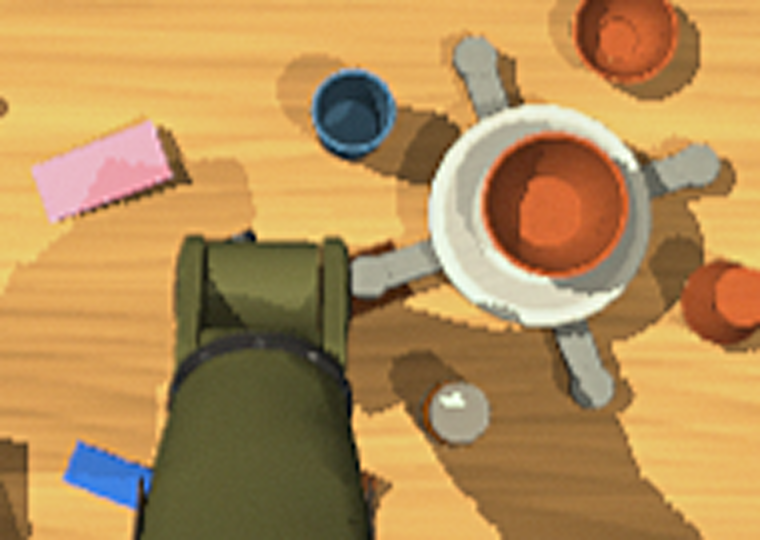

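play_rows --rows '[[[0.4,-0.9,0,0,0,0,15],[0.4,-0.9,0,0,0,0,15]]]'

```text
t: 7.95
ee_pos: [475.0, 35.9, 10.3]
orientation: [[0.37, -0.0, 0.929], [-0.929, 0.0, 0.37], [-0.0, -1.0, -0.0]]
contact_force: [-1.2, 2.7, 1.1]
finger_gap: 14.6
```

play_rows --rows '[[[0.4,-0.9,0,0,0,0,15],[0.4,-0.9,0,0,0,0,15]]]'

```text
t: 8.2
ee_pos: [475.3, 35.2, 10.3]
orientation: [[0.37, -0.0, 0.929], [-0.929, 0.0, 0.37], [-0.001, -1.0, -0.0]]
contact_force: [-2.7, 5.1, 1.4]
finger_gap: 15.0
```

play_rows --rows '[[[0.4,-0.9,0,0,0,0,15],[0.4,-0.9,0,0,0,0,15]]]'

```text
t: 8.45
ee_pos: [475.5, 34.6, 10.2]
orientation: [[0.37, -0.001, 0.929], [-0.929, 0.001, 0.37], [-0.001, -1.0, -0.001]]
contact_force: [-3.9, 8.2, 3.2]
finger_gap: 15.0
```

Contact has stiffened to about 9 N over the last 3 mm, so the wedge is snug. Backing off to check.

play_rows --rows '[[[-4,9,0,0,0,0,15],[-11,27,0,0,0,0,15],[-16,40,20,0,0,0,15],[-20,55,60,0,0,0,15],[-26,70,110,0,0,0,15],[-32,90,165,0,0,0,30],[-38,105,215,0,0,0,40],[-42,117,255,0,0,0,50],[-45,125,280,0,0,0,50],[-45,125,290,0,0,0,50],[-45,125,290,0,0,0,50],[-45,125,290,0,0,0,50]]]'

```text
t: 9.95
ee_pos: [430.7, 158.6, 299.0]
orientation: [[0.37, -0.002, 0.929], [-0.929, -0.001, 0.37], [-0.0, -1.0, -0.002]]
contact_force: [0.6, 0.6, -0.0]
finger_gap: 50.2
```

```bash
python3 - <<'E'
from h import *
import json
c=calibration('wrist');im=snapshot('wrist');cv2.imwrite('pics/w5.png',im[:,:,::-1])
json.dump({k:np.array(v).tolist() for k,v in c.items()},open('w5.json','w'))
cv2.imwrite('pics/w5c.png',cv2.resize(im[220:370,205:305,::-1],None,fx=4,fy=4,interpolation=cv2.INTER_CUBIC))
t=snapshot('top');cv2.imwrite('pics/t5.png',cv2.resize(t[125:260,180:370,::-1],None,fx=4,fy=4,interpolation=cv2.INTER_CUBIC))
E
```

```text
(no output)
```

View pics/w5c.png

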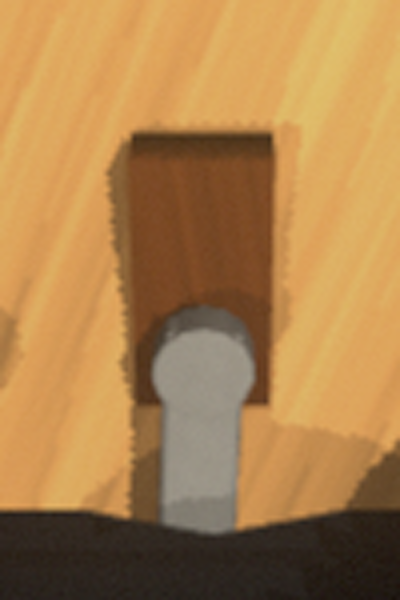

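View pics/t5.png

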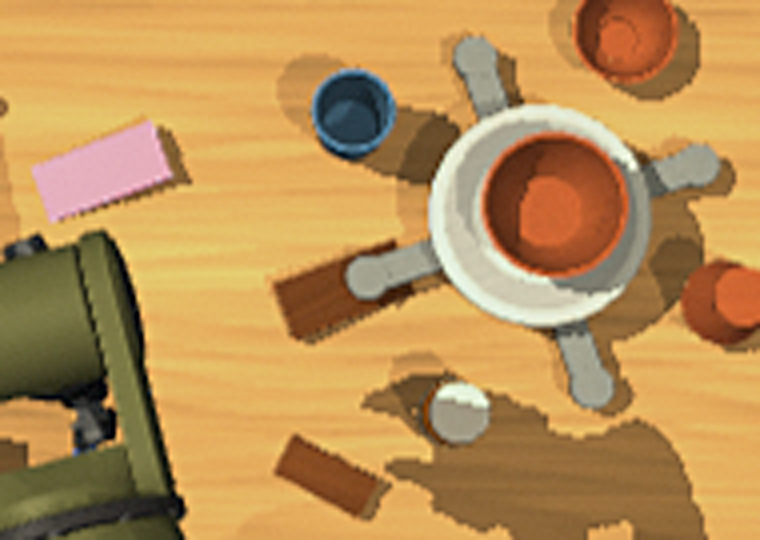

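```bash
python3 - <<'E'
from h import *
import json
c=json.load(open('w5.json'))
P=lambda u,v,z:ray('wrist',(205+u/4-.4,220+v/4-.4),z,c)[:2]
bl,br,tl,tr=P(131,136,22),P(272,136,22),P(136,405,2),P(268,405,2)
boss=P(203,375,33); print(boss)
h=(tl+tr-bl-br)/2;print(np.linalg.norm(h));h/=np.linalg.norm(h);o=(tl+tr+bl+br)/4
d=boss-o;print('foot in wedge x',d@h,'y',h[0]*d[1]-h[1]*d[0],h)
E
```

```text
[507.45402296 -45.82794276]
118.84408932922818
foot in wedge x 24.85471784552538 y 0.6623964998943297 [ 0.36786966 -0.92987736]
```

The foot measures about 24 mm from the wedge's origin and 1 mm off its centre line. Tumbler, jar and other ware look unmoved. Next is the press, with fingers shut.

play_rows --rows '[[[15,-40,-20,0,0,0,20],[34,-90,-60,0,0,0,0],[53,-140,-110,0,0,0,0],[68,-180,-160,0,0,0,0],[76,-200,-200,0,0,0,0],[77,-204,-230,0,0,0,0],[77,-204,-248,0,0,0,0],[77,-204,-258,0,0,0,0],[77,-204,-261,0,0,0,0],[77,-204,-261,0,0,0,0]]]'

```text
t: 11.3
ee_pos: [508.1, -44.9, 39.7]
orientation: [[0.37, 0.001, 0.929], [-0.929, -0.0, 0.37], [0.0, -1.0, 0.001]]
contact_force: [0.4, -0.9, 0.5]
finger_gap: -0.2
```

play_rows --rows '[[[0,0,-1,0,0,0,0],[0,0,-2,0,0,0,0],[0,0,-2,0,0,0,0]]]'

```text
t: 11.68
ee_pos: [507.9, -45.0, 37.4]
orientation: [[0.37, 0.0, 0.929], [-0.929, -0.0, 0.37], [0.0, -1.0, 0.0]]
contact_force: [0.4, -0.7, 1.0]
finger_gap: 0.1
```

play_rows --rows '[[[0,0,-1,0,0,0,0],[0,0,-2,0,0,0,0],[0,0,-2,0,0,0,0]]]'

```text
t: 12.05
ee_pos: [507.8, -45.0, 35.2]
orientation: [[0.37, -0.0, 0.929], [-0.929, 0.0, 0.37], [-0.0, -1.0, -0.0]]
contact_force: [0.4, -0.2, 0.5]
finger_gap: 0.2
```

play_rows --rows '[[[0,0,-1,0,0,0,0],[0,0,-2,0,0,0,0],[0,0,-2,0,0,0,0]]]'

```text
t: 12.42
ee_pos: [507.9, -45.0, 33.2]
orientation: [[0.37, -0.0, 0.929], [-0.929, -0.0, 0.37], [-0.0, -1.0, -0.0]]
contact_force: [0.3, 0.4, -0.7]
finger_gap: 0.1
```

play_rows --rows '[[[0,0,-1,0,0,0,0],[0,0,-1,0,0,0,0]]]'

```text
t: 12.68
ee_pos: [508.0, -45.0, 33.0]
orientation: [[0.37, 0.0, 0.929], [-0.929, -0.0, 0.37], [0.0, -1.0, 0.0]]
contact_force: [-4.5, 0.1, 11.4]
finger_gap: -0.0
```

play_rows --rows '[[[0,0,-1,0,0,0,0],[0,0,-1,0,0,0,0]]]'

```text
t: 12.92
ee_pos: [508.0, -45.0, 32.7]
orientation: [[0.37, 0.0, 0.929], [-0.929, -0.0, 0.37], [0.0, -1.0, 0.0]]
contact_force: [-9.5, 1.8, 24.1]
finger_gap: 0.2
```

Force is 24 N with a dip of about 0.3 mm, so it's firm. A short hold, then straight up and away.

play_rows --rows '[[[0,0,0,0,0,0,0],[0,0,0,0,0,0,0],[0,0,1,0,0,0,0],[0,0,4,0,0,0,0],[0,0,15,0,0,0,0],[0,0,45,0,0,0,0],[-10,25,95,0,0,0,0],[-25,65,145,0,0,0,0],[-40,110,195,0,0,0,20],[-55,150,235,0,0,0,50],[-70,185,260,0,0,0,50],[-77,204,266,0,0,0,50],[-77,204,266,0,0,0,50],[-77,204,266,0,0,0,50]]]'

```text
t: 14.68
ee_pos: [430.9, 158.5, 297.1]
orientation: [[0.37, -0.0, 0.929], [-0.929, -0.0, 0.37], [0.0, -1.0, -0.0]]
contact_force: [0.6, 0.5, -0.8]
finger_gap: 50.2
```

```bash
python3 - <<'E'
from h import *
c=calibration('wrist');im=snapshot('wrist')
A=cv2.resize(im[220:370,205:305,::-1],None,fx=4,fy=4,interpolation=cv2.INTER_CUBIC)
cv2.imwrite('pics/w6c.png',A)
t=snapshot('top');cv2.imwrite('pics/t6.png',cv2.resize(t[110:260,180:370,::-1],None,fx=4,fy=4,interpolation=cv2.INTER_CUBIC))
s=manip.read_state();print(s['t'],s['ee_pos'],s['contact_force'])
P=lambda u,v,z:ray('wrist',(205+u/4-.4,220+v/4-.4),z,c)[:2]
w5=cv2.imread('pics/w5.png');print(np.abs(w5.astype(int)[220:340,205:305]-im[220:340,205:305,::-1]).mean())
E
```

```text
14.775 [431.02295368 158.27104134 296.92448868] [ 0.08430592 -0.69659061  0.43028906]
2.183972222222222
```

View pics/w6c.png

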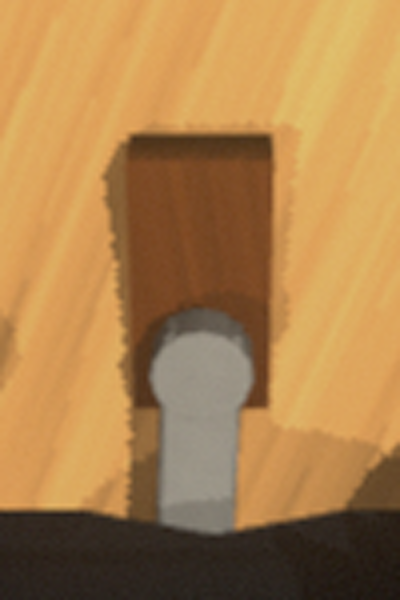

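View pics/t6.png

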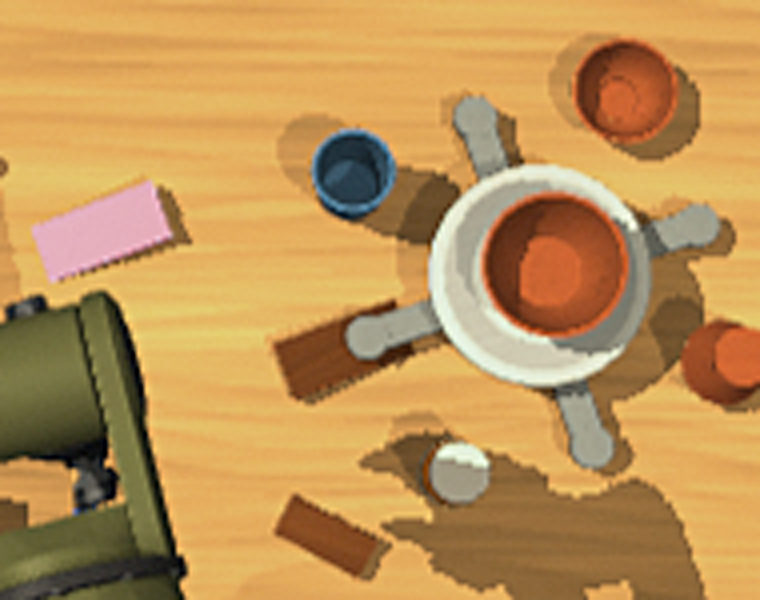

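The wedge still sits under the foot as before: its back is at row ~137 in the wrist crop and the boss is centred at about (202,375). The wheel and the ware in view are where they started, so I'm handing in.

```bash
python3 -c "
from workcell import manip
print(manip.finish_job())"
```

```text
the job is handed in; nothing more can be done
None
```

I pushed the larger brown wedge thin end first under the bare foot. I stopped when the push stiffened from under 1 N to about 9 N. Then I pressed the end of that leg from above with up to 24 N, backed the hand clear, and handed the job in at about 15 s; no verdict was reported.

- **Wedge position:** after the push, the foot measured about 24 mm from the wedge's centre towards the thin end and about 1 mm off its centre line. Snug is 23 mm and the limit is 29 mm. The wedge's length in that same image came out at 119 mm instead of 110 mm, and the camera estimates of the leg end differed by about 5 mm. The 24 mm is therefore good only to a few millimetres; the stiffened push is the stronger evidence.
- **Press:** over the last step the force rose from 11 N to 24 N and the leg went down only about 0.3 mm. I did not measure the wheel's tilt directly.
- **After the press:** the wedge and leg looked the same as before the press. The wheel and the ware in the final top view looked unmoved. The mug, brush and clay block were outside that view, but the hand did not work near them.

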